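# Count two small bearings through the gate of a parts tray

### The job

A kit of two small ball bearings is to be counted out in the parts counting tray. With the fingertips only, push the tray's sliding gate fully open, sweep the two small bearings one at a time through the mouth so that each drops into the sunken well behind it, then push the gate fully shut. Do not pick anything up, leave the large bearing on the sorting floor, and leave the valve in the tray and the things on the bench where they are.

Things in the scene. Friction and masses are not known exactly. Their poses are not given: they have to be found in the camera images.
- tray: blue parts counting tray, 220 mm (its x) by 255 mm (its y), fixed. Origin on the bench surface, z up; at zero yaw x points away from the robot, y to the left. Level sorting floor at z = 26 mm, x = -105 to 105, y = -46 to 130 mm; rim round it 5 mm thick, top at z = 38 mm. A gate wall 12 mm thick, top at z = 38 mm, crosses it at y = -46 to -58 mm, with the mouth in its middle.
- mouth (a point): middle of the mouth at the front of the gate wall, on the sorting floor (tray x = 0, y = -46, z = 26 mm). The mouth is a 41 mm wide gap in the wall (x = -20.5 to 20.5), its floor level with the sorting floor. Two fences 3 mm thick, top at z = 38 mm, run from its edges at 45 degrees out to the side rims (x = +-105, y = 38 mm) and form a funnel.
- well (a point): middle of the floor of the sunken well behind the gate wall (tray x = 0, y = -86.5, z = 6 mm). The well spans x = -65 to 65 and y = -58 to -115 mm; at y = -58 mm, the back of the mouth, the floor drops straight down by 20 mm, and a bearing swept past that edge falls in.
- gate (a joint): opening of the gate in metres: 0 = fully shut (covers the mouth), 0.050 = fully open, at its stop. A steel strip 46 mm long that slides inside the gate wall, along the tray's +x to open. Fully open it leaves the mouth clear; a small bearing passes from about 0.042 on. It starts partly shut, too narrow for a bearing. Friction of about 1.5 N holds it where it is left.
- gate_post (a point): centre of the top of the gate's upright round black post, 14 mm in diameter, by which the gate is pushed from either side; its top is at tray z = 66 mm, it reaches down to a small foot 22 x 10 mm whose top is at z = 43.5 mm. The post stands in the middle of the strip, at tray y = -52 mm and tray x = the gate's joint value.
- bearing_1: small steel ball bearing lying flat, 35 mm outside diameter, 17 mm bore, 10 mm thick, 40 g. Origin at its centre (5 mm above what it lies on), z along its axis. It fits through the mouth with 3 mm to spare on either side.
- bearing_2: second small ball bearing, the same as bearing_1
- bearing_large: large steel ball bearing lying flat on the sorting floor, 47 mm outside diameter, 20 mm bore, 14 mm thick, 106 g, origin at its centre. Too wide for the mouth; it is to stay on the sorting floor.
- valve: brass valve body, 26 x 49 x 46 mm, standing in the far left corner of the sorting floor; origin at its underside; not part of the job
- pliers: blue pliers, 55 x 170 x 13 mm, lying on the bench left of the tray; not part of the job
- pump: black solenoid pump, 53 x 134 x 50 mm, on the bench behind the tray; not part of the job
- spanner: open-ended spanner, 30 x 187 x 6 mm, on the bench behind the tray; not part of the job
- tape_1: roll of black tape, 58 mm across and 19 mm high, on the bench behind the tray; not part of the job
Not all that is in view belongs to the job. Leave any blue or turquoise look-alike of the bearing_1 alone.

How it is judged (in metres and radians):
On the way, in this order (a step that is already met when the one before it is completed fails the run):
1. the gate has been pushed fully open (value of joint gate above 0.045 m), for 0.1 s.
2. the first small bearing lies in the well (((x of bearing_1 in the frame of tray between -0.065 and 0.065 m and y of bearing_1 in the frame of tray between -0.117 and -0.058 m and z of bearing_1 in the frame of tray between 0 and 0.024 m) or (x of bearing_2 in the frame of tray between -0.065 and 0.065 m and y of bearing_2 in the frame of tray between -0.117 and -0.058 m and z of bearing_2 in the frame of tray between 0 and 0.024 m))), for 0.2 s.
3. the second small bearing lies in the well as well (x of bearing_1 in the frame of tray between -0.065 and 0.065 m and y of bearing_1 in the frame of tray between -0.117 and -0.058 m and z of bearing_1 in the frame of tray between 0 and 0.024 m and x of bearing_2 in the frame of tray between -0.065 and 0.065 m and y of bearing_2 in the frame of tray between -0.117 and -0.058 m and z of bearing_2 in the frame of tray between 0 and 0.024 m), for 0.2 s.
At the end, for the whole second after the job is handed in: both small bearings lie at rest in the well (centres inside it, at least 2 mm below the level of the sorting floor), the gate is shut to within 4 mm, and the large bearing lies at rest on the sorting floor (all of step 3 and value of joint gate below 0.004 m and x of bearing_large in the frame of tray between -0.105 and 0.105 m and y of bearing_large in the frame of tray between -0.046 and 0.13 m and z of bearing_large in the frame of tray between 0.026 and 0.041 m and linear speed of each of bearing_1, bearing_2, bearing_large below 0.02 m/s); the robot touches nothing.
It fails at once if a bearing is lifted more than 8 mm off the sorting floor (z of any of bearing_1, bearing_2 in the frame of tray above 0.039 m or z of bearing_large in the frame of tray above 0.041 m).
It fails at once if the valve or a thing on the bench is moved by more than 25 mm (distance of any of pliers, pump, spanner, tape_1, valve from where it was at the start of the episode above 0.025 m).
It also fails if it takes over 61 s, if anything falls off the work surface, if the arm or the gripper's body presses on something with over 40 N, if the wrist force passes 120 N, or if a joint passes its speed limit or range.

### The arm

A 6-joint arm with a two-finger parallel gripper is mounted at the origin on a cart in front of the work surface, level with it; the furniture and walls round the work are solid. World frame = base frame: x ahead of the robot, y to its left, z up, the work surface at z = 0. Lengths are in mm, angles in rad, forces in N, time in s.
With the tool pointing down it reaches from about 300 to 1000 mm from the base axis. Payload 5.1 kg.
Tool frame: the origin (TCP) lies midway between the tips of the shut fingers; the grasp point (between the pads) lies 19 mm behind it; z points along the fingers, y is the line along which they close (so a half turn about z gives the same grasp; the last joint's range is limited). The gripper opens to 95 mm and grips with 3 to 60 N. Pads are 20 mm wide; open, the fingers measure 119 mm over their backs; the gripper's body (75 mm by 180 mm) begins 59 mm behind the grasp point.
Start: joints at [1.145, 0.124, 1.65, -0, 1.367, -0.083], TCP at [218.502, 612.161, 214.656] pointing down, gripper open.
Joint ranges: [-2.61, 2.61], [-1.02, 2.33], [0.03, 2.71], [-1.35, 4.49], [0.32, 2.68], [-2.91, 2.91]. Speed limits (rad/s): [2.57, 2.57, 3.14, 3.14, 3.14, 3.14].

### API

Orientations are given as [roll, pitch, yaw] about the fixed x, y, z axes, in that order (R = Rz(yaw) Ry(pitch) Rx(roll)).
In Python, from station import ctrl, grip, get_obs, grab_frame gives the robot as it stands. Calls block until the motion is done:
- ctrl.move_to(position, orientation): joint-space move of the TCP to a pose.
- ctrl.move_linear(position, rot=None, feed=150, until_force=None): straight line of the TCP; rot=None keeps the orientation; feed is the mean speed in mm/s. With until_force (N) it stops when the force on the tool has changed by that much, and returns True; else False.
- ctrl.movej(angles): joint-space move.
- grip(opening, force=None): opening from 0.0 (shut) to 1.0 (fully open); force is the grip in N (None keeps the last); returns when the fingers have stopped.
- ctrl.wait(seconds).
- ctrl.solve_ik(position, orientation): joint angles nearest the present ones, or None.
- get_obs(): the state.
- grab_frame(name): name is "side" or "top"; returns a dict with "pixels" (480x640x3 uint8, red, green, blue), "z_map" (480x640 float32, mm along the optical axis (not along the pixel's ray), 0 where there is no reading), "camera_matrix" (3x3 intrinsics, pixels), "world_from_camera" (4x4, takes a point from camera to world coordinates). Camera axes: x right, y down, z forward; pixel columns grow to the right and rows downward; lengths in mm; the calibration is good to about 2 mm. A picture is of the moment at which its call begins.
A pose or a line that the arm cannot do raises ctrl.PlanningError and nothing moves.
- ctrl.sign_off(): hands the job in; it is judged then, once.
The state is a dict: "time_s": time; "q": joint angles; "qvel": joint speeds; "joint_efforts": joint torques, N m; "ee_pos": TCP position; "ee_rot": TCP orientation; "contact_force": force on the tool from outside, world axes, zero at the start; "ft_torque": the same for the moment, N m; "width": opening from 0.0 (shut) to 1.0 (fully open); "gripper_force": force on a finger pad.
Only numpy, scipy, OpenCV 4.12 (cv2) and the standard library are available. Lean on these libraries where they do the work, as an engineer would, in place of code of your own. Each camera call takes 0.05 s, during which the arm holds its last target. There are 200 camera calls.

## Working session

There is one attempt and no reset: what is moved stays moved. The work goes in short steps, each a Python script; the robot and the scene stay as the last script left them, time stands still between calls to the robot, and variables do not carry over. Pictures are saved under pics/ and viewed, at most 12 in all, crops included, and the job is handed in when it is done.

```bash
mkdir -p pics; ls; python3 - <<'E'
from station import ctrl, grip, get_obs, grab_frame
import cv2,numpy as np
for n in("top","side"):
    f=grab_frame(n); cv2.imwrite(f"pics/{n}0.png",f["pixels"][...,::-1]); np.savez(f"{n}0.npz",**f)
    print(n,f["camera_matrix"].tolist(),f["world_from_camera"].round(3).tolist())
o=get_obs();print(o["time_s"],o["ee_pos"],o["ee_rot"],o["width"])
E
```

```text
pics
top [[551.0215422993392, 0.0, 319.0627059372112], [0.0, 551.0215422993392, 249.33610900647594], [0.0, 0.0, 1.0]] [[0.022, -0.999, 0.047, 530.237], [-1.0, -0.021, 0.018, -143.09], [-0.017, -0.047, -0.999, 1137.209], [0.0, 0.0, 0.0, 1.0]]
side [[585.812510525253, 0.0, 310.06764351306066], [0.0, 585.812510525253, 239.91664429431182], [0.0, 0.0, 1.0]] [[0.999, 0.037, -0.016, 589.805], [0.036, -0.635, 0.771, -826.807], [0.018, -0.771, -0.636, 679.61], [0.0, 0.0, 0.0, 1.0]]
0.1 [218.25110362 611.63799614 213.50112716] [-3.13966444e+00 -1.77403558e-04  2.79877649e+00] 1.0017446432307353
```

View pics/top0.png

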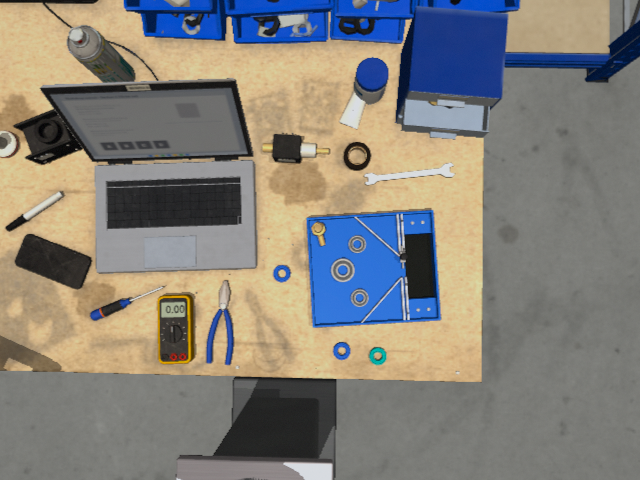

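View pics/side0.png

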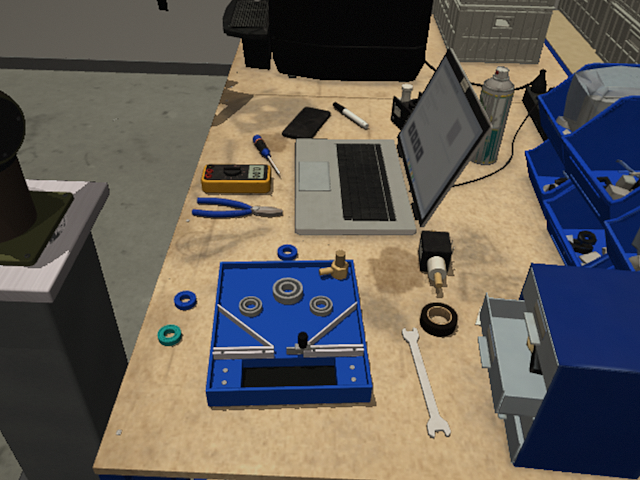

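Top view: the small steel bearings are at (357,244) and (359,297), and the large one at (343,270). The look-alikes are blue rings at (282,272) and (342,350) and a turquoise ring at (378,355), all outside the tray. The valve is at (319,232) and the gate post near (403,256). I'll check this in an enlarged crop.

```bash
cat > h.py <<'E'
import numpy as np, cv2
def world(f,u,v,z):
    """intersect pixel ray with plane z (mm)"""
    K,T=f["camera_matrix"],f["world_from_camera"]
    d=T[:3,:3]@np.linalg.solve(K,[u,v,1]); c=T[:3,3]
    return c+d*(z-c[2])/d[2]
def pix(f,p):
    T=np.linalg.inv(f["world_from_camera"]); q=f["camera_matrix"]@(T[:3,:3]@p+T[:3,3]); return q[:2]/q[2]
E
python3 - <<'E'
import cv2,numpy as np
f=np.load("top0.npz"); p=f["pixels"][205:333,302:446,::-1]
cv2.imwrite("pics/crop.png",cv2.resize(p,None,fx=4.5,fy=4.5,interpolation=cv2.INTER_CUBIC))
E
```

```text
(no output)
```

View pics/crop.png

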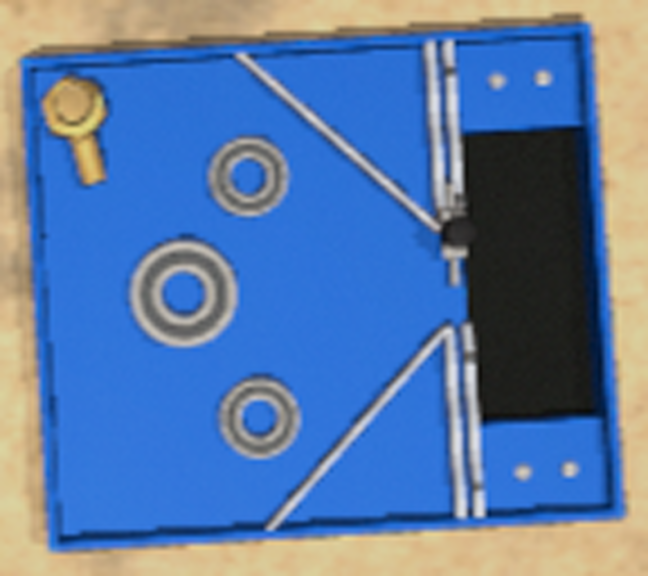

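The crop shows the steel small bearings at (249,177) and (260,418), the large one at (184,293), the post top at (459,233), and the rim's outer corners at (22,60), (588,25), (622,515) and (52,548). All the look-alikes are outside the tray. Next I'll fit the tray pose.

```bash
python3 - <<'E'
import numpy as np
from h import *
f=np.load("top0.npz"); g=np.load("side0.npz")
W=lambda cx,cy,z: world(f,(cx+.5)/4.5-.5+302,(cy+.5)/4.5-.5+205,z)
C=[(22,60),(588,25),(622,515),(52,548)]; L=np.array([(110,135),(110,-120),(-110,-120),(-110,135)],float)
w=np.array([W(*c,38)[:2] for c in C]); 
lm,wm=L.mean(0),w.mean(0); A,B=L-lm,w-wm
yaw=np.arctan2((A[:,0]*B[:,1]-A[:,1]*B[:,0]).sum(),(A*B).sum())
R=np.array([[np.cos(yaw),-np.sin(yaw)],[np.sin(yaw),np.cos(yaw)]]); t=wm-R@lm
print("yaw",yaw,"t",t,"res",(w-(A@R.T+wm)).round(1).tolist(), "sides",[np.linalg.norm(w[i]-w[i-1]).round(1) for i in range(4)])
loc=lambda p: R.T@(p[:2]-t)
for n,c,z in[("b1",(249,177),36),("b2",(260,418),36),("L",(184,293),40),("post",(459,233),66),("fenceR",(450,328),38),("fenceL",(440,228),38),("valve",(73,103),72)]:
    p=W(*c,z); print(n,p.round(1),"tray",loc(p).round(1))
# side view cross-check: bearing tops, post top
for n,uv,z in[("b1",(320,305),36),("b2",(250,306),36),("L",(288,291),40),("post",(303,337),66)]:
    p=world(g,*uv,z); print("side",n,loc(p).round(1))
# depth of tray floor / bearing
print(np.median(f["z_map"][255:260,375:385]))
np.savez("tray.npz",R=R,t=t,yaw=yaw)
from station import ctrl
for l in[(0,130),(0,-60),(-90,50)]:
  p=R@np.array(l)+t;print(p, [ctrl.solve_ik([*p,120],[np.pi,0,yaw+a]) is not None for a in(0,np.pi/2,-np.pi/2,np.pi)])
E
```

```text
yaw 0.08228977023737427 t [ 547.09742094 -239.12620938] res [[-1.6, -1.7], [-1.8, 1.5], [1.4, 2.0], [2.0, -1.9]] sides [np.float64(216.5), np.float64(251.8), np.float64(216.8), np.float64(251.1)]
b1 [ 594.2 -199.3   36. ] tray [50.2 35.9]
b2 [ 487.5 -206.1   36. ] tray [-56.7  37.8]
L [ 542.  -171.3   40. ] tray [ 0.5 68. ]
post [ 570.2 -288.6   66. ] tray [ 18.9 -51.2]
fenceR [ 529.1 -289.1   38. ] tray [-22.  -48.3]
fenceL [ 573.2 -284.    38. ] tray [ 22.4 -46.9]
valve [ 622.4 -121.1   72. ] tray [ 84.7 111.5]
side b1 [50.3 33.9]
side b2 [-56.   34.9]
side L [ 2.1 61.5]
side post [ 20.7 -55.1]
1110.1447
[ 536.41182013 -109.56611546] [True, True, True, True]
[ 552.0292367 -298.9231758] [True, True, True, True]
[ 453.29212484 -196.69312767] [True, True, True, True]
```

```bash
cat >> h.py <<'E'
from station import ctrl, grip, get_obs, grab_frame
_t=np.load("tray.npz"); R,t,yaw=_t["R"],_t["t"],float(_t["yaw"])
def P(x,y,z): return [*(R@np.array([x,y],float)+t),z]
def O(a): return [np.pi,0,yaw+a]          # a: tray angle of tool x
def loc(p): return R.T@(np.array(p[:2])-t)
def st(m):
    o=get_obs(); print(m,"t",round(o["time_s"],1),"tray",loc(o["ee_pos"]).round(1),"z",round(o["ee_pos"][2],1),"F",np.round(o["contact_force"],1))
def shot(name):
    f=grab_frame("top"); np.savez(name+".npz",**f)
    cv2.imwrite(f"pics/{name}.png",cv2.resize(f["pixels"][195:345,290:460,::-1],None,fx=4,fy=4,interpolation=cv2.INTER_CUBIC)); return f
E
python3 - <<'E'
from h import *
ctrl.move_linear([155,435,280],feed=300); st("retract")
q=list(get_obs()["q"]); q[0]=-0.3; q[5]=-0.4
grip(0.0)
ctrl.movej(q); st("swing")
ctrl.move_to(P(-12,-52,110),O(np.pi/2)); st("above")
ctrl.move_linear(P(-12,-52,51),feed=100); st("down")
print(ctrl.move_linear(P(42,-52,51),feed=40,until_force=9)); st("pushed")
ctrl.wait(0.2)
ctrl.move_linear(P(20,-52,51),feed=100)
ctrl.move_linear(P(20,-52,110),feed=150)
ctrl.move_to(P(60,100,150),O(np.pi/4)); st("clear")
shot("gate")
E
```

```text
retract t 0.9 tray [-335.2  704.4] z 279.7 F [-0.5  0.2  0.1]
swing t 4.6 tray [-79.6 162.5] z 279.6 F [ 0.3  0.7 -0.8]
above t 5.7 tray [-11.3 -51.6] z 111.1 F [-0.3 -0.   0.4]
down t 6.4 tray [-11.7 -52.2] z 51.3 F [ 0.2  1.  -0.3]
True
pushed t 7.5 tray [ 34.9 -52. ] z 50.5 F [-2.4  0.   1.9]
clear t 9.5 tray [59.4 99.9] z 148.7 F [-0.1  0.9 -0.6]
```

View pics/gate.png

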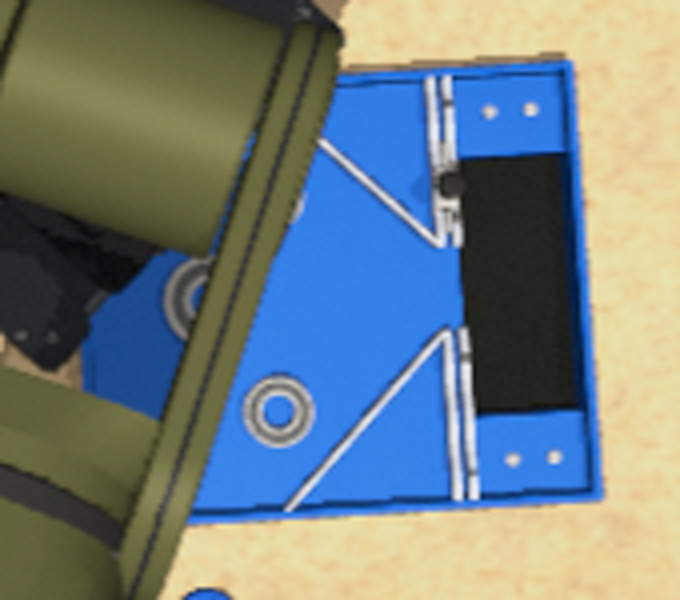

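The post is now at crop (453,184), about 30 mm from where it was, so the gate reads about 49 mm. It's fully open and the mouth is clear. Next I'll sweep bearing 1, the far one.

```bash
cat >> h.py <<'E'
OFF=27.2
def sweep(b,mid=(0,-10),z=30.5):
    b,mid=np.array(b,float),np.array(mid,float); d=(mid-b)/np.linalg.norm(mid-b)
    a=(np.arctan2(d[1],d[0])+np.pi)%np.pi
    s=b-d*(OFF+9)
    ctrl.move_to(P(*s,70),O(a)); ctrl.move_linear(P(*s,z),feed=100); st("behind")
    e=mid-d*OFF; ctrl.move_linear(P(*e,z),feed=60); st("mid")
    e2=e-d*9; ctrl.move_linear(P(*e2,z),feed=80); ctrl.move_linear(P(*e2,60),feed=120)
    s=mid+[0,OFF+6]
    ctrl.move_to(P(*s,60),O(np.pi/2)); ctrl.move_linear(P(*s,z),feed=100); st("straight")
E
python3 - <<'E'
from h import *
grip(0.07); print(get_obs()["width"])
sweep((50.2,35.4))
f=shot("s1")
E
```

```text
0.06663129575774177
behind t 11.0 tray [77.1 59.9] z 30.6 F [ 0.7  0.2 -0.4]
mid t 12.4 tray [20.2  8.4] z 30.4 F [0.  0.3 0. ]
straight t 14.3 tray [-0.4 23.5] z 29.7 F [-0.1 -0.2 -0. ]
```

View pics/s1.png

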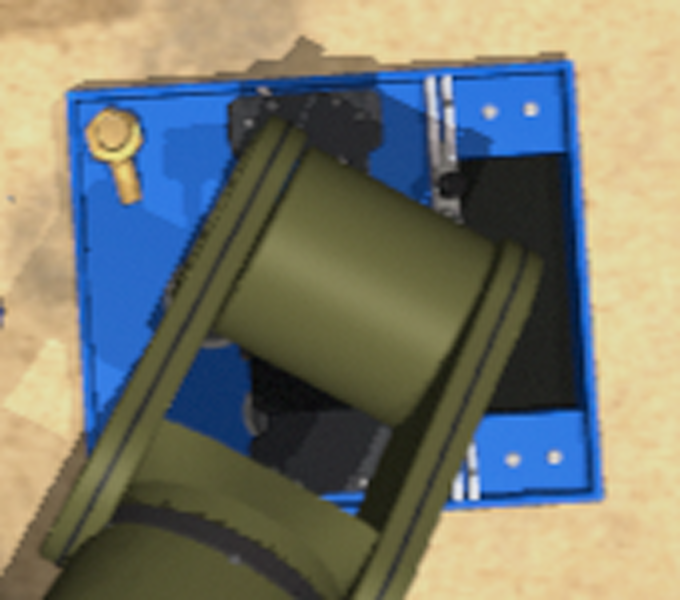

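The arm hides the mouth from the top camera, so I'll check with the side camera.

```bash
cat >> h.py <<'E'
def side(name):
    f=grab_frame("side"); np.savez(name+".npz",**f)
    cv2.imwrite(f"pics/{name}.png",cv2.resize(f["pixels"][250:410,195:385,::-1],None,fx=3.7,fy=3.7,interpolation=cv2.INTER_CUBIC)); return f
def sidexy(f,cx,cy,z): return loc(world(f,(cx+.5)/3.7-.5+195,(cy+.5)/3.7-.5+250,z))
E
python3 -c "
from h import *; side('s1s')"
```

```text
(no output)
```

View pics/s1s.png

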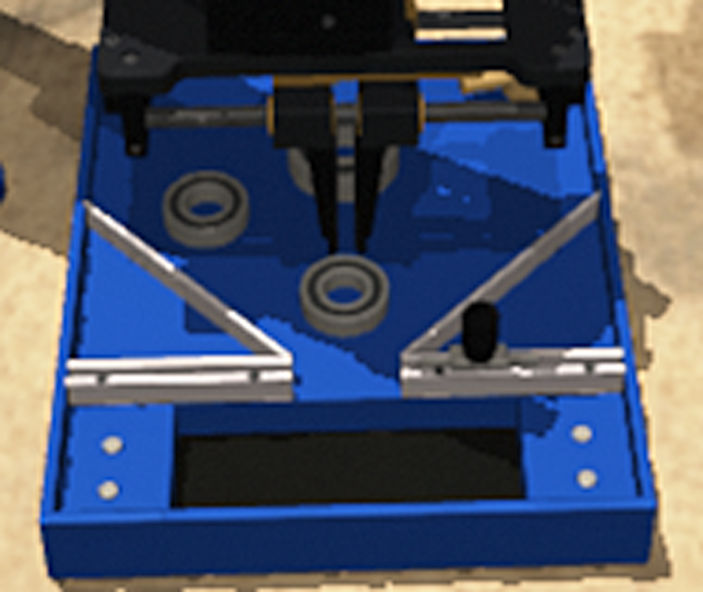

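Bearing 1 is at crop (344,293), directly in front of the fingers (348,245) and in line with the mouth (347,365). The second is still at (206,209). I'll push straight through.

```bash
python3 - <<'E'
from h import *
print(ctrl.move_linear(P(0,-50,30.5),feed=60,until_force=15)); st("through")
ctrl.move_linear(P(0,-20,30.5),feed=120); ctrl.move_linear(P(0,-10,75),feed=150); 
side('s2s'); st("up")
E
```

```text
False
through t 15.8 tray [ -0.  -49.7] z 30.4 F [ 0.3 -0.1 -0.4]
up t 16.7 tray [ -0.3 -10.1] z 74.5 F [ 0.  -1.2  0.1]
```

View pics/s2s.png

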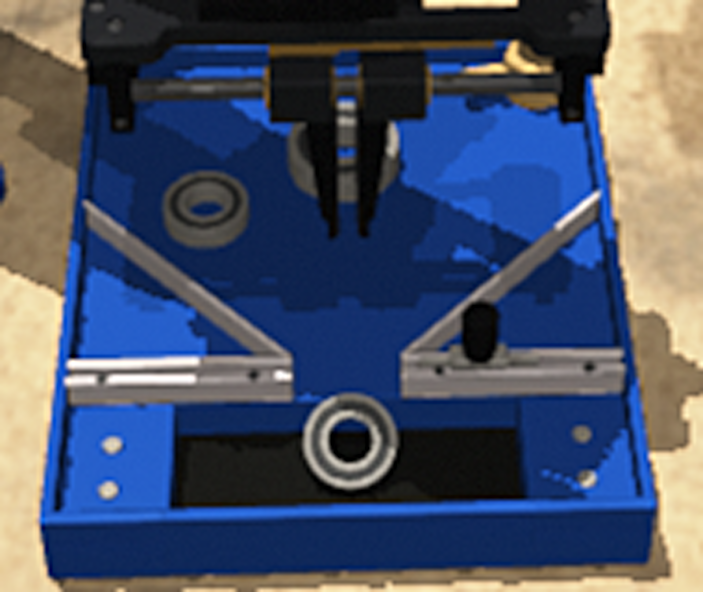

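Bearing 1 is in the well, at crop (350,440). It looks nearly round, so it must be leaning on the step rather than lying flat. I'll check the tilt from depth.

```bash
python3 - <<'E'
from h import *
f=np.load("s2s.npz")
K,T=f["camera_matrix"],f["world_from_camera"]
for cx,cy in[(350,400),(350,410),(350,475),(350,484),(311,440),(390,440),(350,440),(250,470)]:
    u,v=(cx+.5)/3.7-.5+195,(cy+.5)/3.7-.5+250
    z=f["z_map"][round(v),round(u)]; p=T[:3,:3]@(np.linalg.solve(K,[u,v,1])*z)+T[:3,3]
    print((cx,cy),loc(p).round(1),round(p[2],1))
E
```

```text
(350, 400) [  1.6 -61.3] 30.2
(350, 410) [  1.5 -66.9] 31.2
(350, 475) [  1. -86.] 17.0
(350, 484) [  0.9 -90.8] 17.9
(311, 440) [-13.3 -75.9] 25.4
(390, 440) [ 16.1 -78.3] 27.3
(350, 440) [  1.4 -62.7] 8.0
(250, 470) [-36.7 -75.2] 7.5
```

It leans about 35–40°, with the upper edge on the lip. I'll press it flat with shut fingertips, then nudge it sideways in the well to make room for the second.

```bash
python3 - <<'E'
from h import *
grip(0.0)
ctrl.move_linear(P(1,-71.5,60),feed=150)
print(ctrl.move_linear(P(1,-71.5,18),feed=40,until_force=10)); st("press")
ctrl.move_linear(P(1,-71.5,50),feed=150)
ctrl.move_linear(P(37,-86,50),feed=150)
print(ctrl.move_linear(P(37,-86,11),feed=100,until_force=10)); st("in well")
print(ctrl.move_linear(P(-15,-86,11),feed=60,until_force=15)); st("aside")
ctrl.move_linear(P(-5,-86,11),feed=100)
ctrl.move_linear(P(-5,-86,60),feed=150)
ctrl.move_linear(P(0,0,75),feed=200)
side('s3s'); st("up")
f=np.load("s3s.npz"); K,T=f["camera_matrix"],f["world_from_camera"]
v,u=np.mgrid[350:385,240:340]; z=f["z_map"][350:385,240:340]
p=(np.linalg.inv(K)@np.stack([u*z,v*z,z]).reshape(3,-1)); p=(T[:3,:3]@p).T+T[:3,3]; l=(p[:,:2]-t)@R
m=(p[:,2]>12)&(p[:,2]<37)&(abs(l[:,0])<63)&(l[:,1]<-61)&(l[:,1]>-112)
print(m.sum(),l[m].min(0),l[m].max(0),np.percentile(p[m,2],[5,50,95]))
E
```

```text
True
press t 18.3 tray [  1.5 -71.4] z 33.6 F [-0.6  1.2  7. ]
False
in well t 19.6 tray [ 36.4 -85.6] z 10.1 F [ 0.5 -0.1  0.3]
False
aside t 20.6 tray [-14.9 -86. ] z 11.0 F [1.  0.1 1.5]
up t 21.9 tray [-0.3 -0.5] z 74.5 F [ 0.1 -0.7  0.2]
374 [-53.34933419 -94.38418847] [-19.92581717 -61.04516295] [13.35970273 16.6669177  19.00372197]
```

View pics/s3s.png

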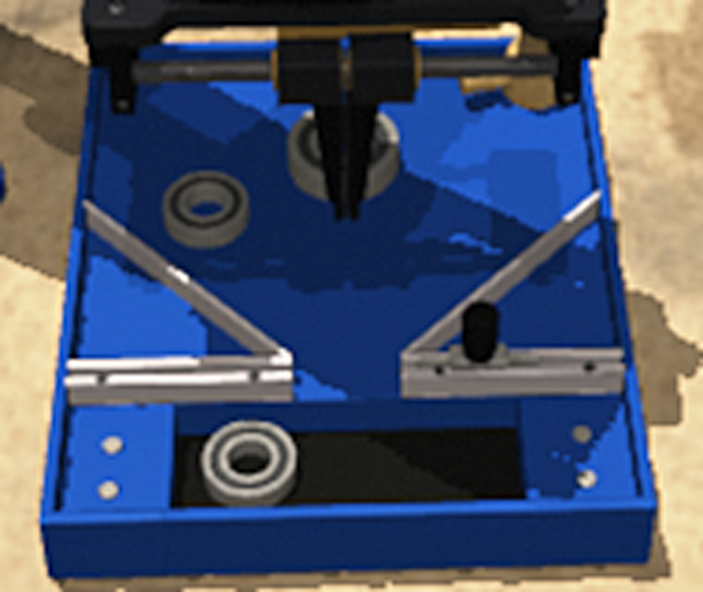

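Bearing 1 now lies flat at the left of the well, crop (248,462), tray x about -38. Next is bearing 2.

```bash
python3 - <<'E'
from h import *
grip(0.07)
sweep((-56.7,37.0))
side('s4s')
print(ctrl.move_linear(P(0,-50,30.5),feed=60,until_force=15)); st("through")
ctrl.move_linear(P(0,-20,30.5),feed=120); ctrl.move_linear(P(0,-10,75),feed=150); 
side('s5s'); st("up")
cv2.imwrite("pics/s45.png",np.hstack([cv2.resize(cv2.imread(f"pics/s{i}s.png"),(400,337)) for i in(4,5)]))
E
```

```text
behind t 23.7 tray [-84.5  60. ] z 30.3 F [0.2 0.9 0.6]
mid t 25.2 tray [-21.1   7.5] z 30.4 F [-0.8  0.3  0. ]
straight t 27.2 tray [-0.6 23.4] z 29.7 F [-0.4  0.4  0.7]
False
through t 28.6 tray [ -0.  -49.7] z 30.4 F [0.2 1.1 0.3]
up t 29.5 tray [ -0.3 -10.1] z 74.5 F [ 0.4  0.1 -0. ]
```

View pics/s45.png

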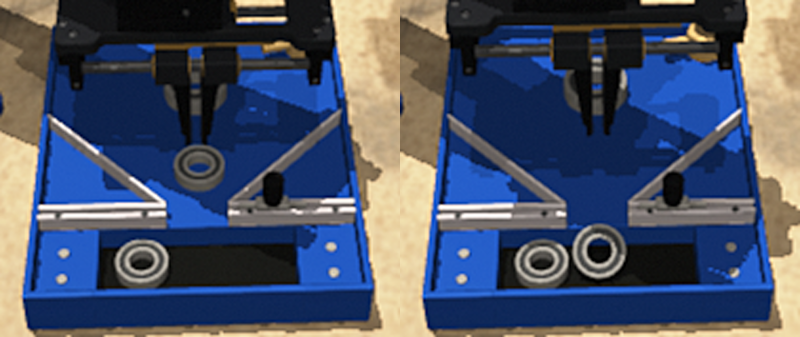

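Bearing 2 is in the well too, leaning on the lip the same way at right-half crop (599,252). The same sideways nudge should lay it flat.

```bash
python3 - <<'E'
from h import *
grip(0.0)
ctrl.move_linear(P(2,-71.5,60),feed=150)
print(ctrl.move_linear(P(2,-71.5,18),feed=40,until_force=10)); st("press")
ctrl.move_linear(P(2,-71.5,50),feed=150)
ctrl.move_linear(P(40,-86,50),feed=150)
ctrl.move_linear(P(40,-86,11),feed=100,until_force=10)
print(ctrl.move_linear(P(22,-86,11),feed=40,until_force=12)); st("nudged")
ctrl.move_linear(P(32,-86,11),feed=100)
ctrl.move_linear(P(32,-86,60),feed=150)
ctrl.move_linear(P(0,0,75),feed=200)
f=side('s6s'); st("up")
K,T=f["camera_matrix"],f["world_from_camera"]
v,u=np.mgrid[345:390,235:345]; z=f["z_map"][345:390,235:345]
p=(np.linalg.inv(K)@np.stack([u*z,v*z,z]).reshape(3,-1)); p=(T[:3,:3]@p).T+T[:3,3]; l=(p[:,:2]-t)@R
m=(p[:,2]>12)&(p[:,2]<37)&(abs(l[:,0])<63)&(l[:,1]<-61)&(l[:,1]>-112)
for s in (m&(l[:,0]<-25),m&(l[:,0]>=-20)): print(s.sum(),l[s].min(0),l[s].max(0),np.percentile(p[s,2],[5,50,95]))
E
```

```text
True
press t 31.2 tray [  2.5 -71.5] z 33.5 F [0.  1.1 5.1]
False
nudged t 33.0 tray [ 21.8 -86.1] z 11.2 F [ 0.1 -0.   0.1]
up t 34.4 tray [ 0.1 -0.7] z 74.6 F [0.8 0.4 0.1]
329 [-53.46744922 -94.88731259] [-25.43173875 -61.18818795] [13.27212727 16.71791556 18.8488992 ]
405 [-19.97746606 -91.84522692] [ 19.08271108 -62.64670603] [16.16295141 24.88004427 33.6274757 ]
```

View pics/s6s.png

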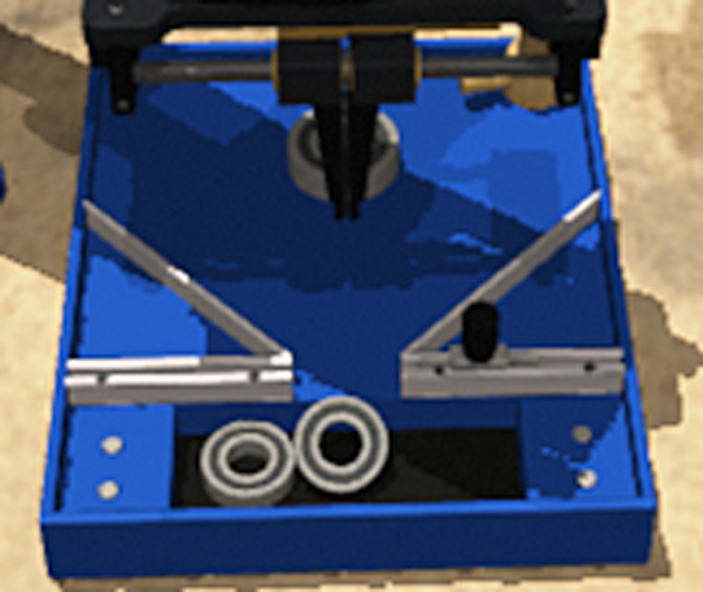

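It still leans, with its upper edge resting on the lip and its centre at about z 20. I'll push that edge off the lip through the mouth.

```bash
python3 - <<'E'
from h import *
ctrl.move_linear(P(0,-25,29.5),feed=120)
print(ctrl.move_linear(P(0,-72,28.5),feed=60,until_force=12)); st("pushed")
ctrl.move_linear(P(0,-25,29.5),feed=250)
ctrl.move_linear(P(0,0,75),feed=200)
f=side('s7s'); st("up")
K,T=f["camera_matrix"],f["world_from_camera"]
v,u=np.mgrid[345:390,235:345]; z=f["z_map"][345:390,235:345]
p=(np.linalg.inv(K)@np.stack([u*z,v*z,z]).reshape(3,-1)); p=(T[:3,:3]@p).T+T[:3,3]; l=(p[:,:2]-t)@R
m=(p[:,2]>12)&(p[:,2]<37)&(abs(l[:,0])<63)&(l[:,1]<-61)&(l[:,1]>-112)
for s in (m&(l[:,0]<-25),m&(l[:,0]>=-20)): print(s.sum(),l[s].min(0),l[s].max(0),np.percentile(p[s,2],[5,50,95]))
E
```

```text
False
pushed t 35.9 tray [ -0.1 -71.8] z 28.3 F [ 0.   0.4 -0.7]
up t 36.7 tray [-0.2 -0.6] z 74.6 F [ 0.4 -0.1 -0.1]
330 [-53.49257205 -94.75003403] [-25.44694762 -61.12385124] [13.3017471  16.87228373 18.96267023]
245 [-19.99774725 -99.30692937] [ 14.45182473 -71.63702723] [14.39830931 16.87800786 18.79694479]
```

Both bearings now lie flat in the well, with their top surfaces at z ≈ 16.8 mm. Next I'll shut the gate.

```bash
python3 - <<'E'
from h import *
ctrl.move_linear(P(0,0,110),feed=200)
ctrl.move_linear(P(80,-52,110),feed=200)
ctrl.move_linear(P(80,-52,51),feed=120); st("down")
print(ctrl.move_linear(P(6,-52,51),feed=45,until_force=9)); st("shut")
ctrl.wait(0.2)
ctrl.move_linear(P(35,-52,51),feed=120)
ctrl.move_linear(P(35,-52,120),feed=200)
ctrl.move_linear(P(-40,90,140),feed=250); st("clear")
f=side('s8s')
a=cv2.resize(cv2.imread("pics/s8s.png"),(400,337))
g=shot("g8"); cv2.imwrite("pics/fin.png",np.hstack([a,cv2.resize(cv2.imread("pics/g8.png"),(382,337))]))
E
```

```text
down t 38.3 tray [ 80. -52.] z 51.3 F [ 0.6 -0.  -0.3]
True
shut t 39.7 tray [ 13.1 -51.9] z 51.1 F [ 2.7 -0.3  0.7]
clear t 41.5 tray [-40.   89.6] z 139.3 F [ 0.4 -0.1  0.1]
```

View pics/fin.png

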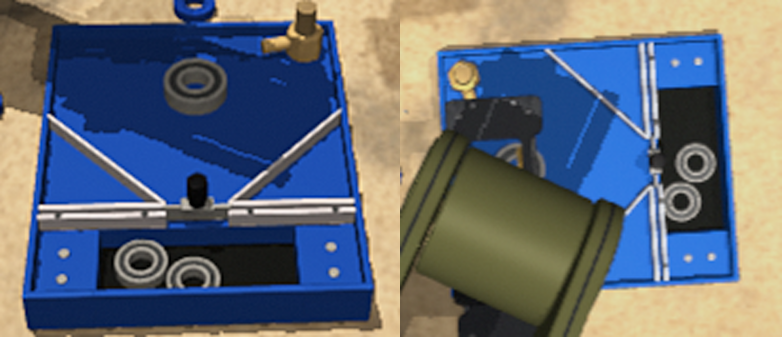

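```bash
python3 - <<'E'
from h import *
f=np.load("g8.npz"); 
def post(fn):
    f=np.load(fn); K,T=f["camera_matrix"],f["world_from_camera"]; z=f["z_map"]; v,u=np.mgrid[0:480,0:640]
    p=(np.linalg.inv(K)@np.stack([u*z,v*z,z]).reshape(3,-1)); p=(T[:3,:3]@p).T+T[:3,3]; l=(p[:,:2]-t)@R
    m=(p[:,2]>50)&(p[:,2]<72)&(abs(l[:,0]-25)<45)&(abs(l[:,1]+52)<14); return m.sum(),l[m].mean(0).round(1)
for n in("top0","gate","g8","side0","s7s","s8s"): print(n,post(n+".npz"))
E
```

```text
top0 (np.int64(46), array([ 19.3, -51.8]))
gate (np.int64(44), array([ 49.1, -51.8]))
g8 (np.int64(47), array([ -0.3, -51.9]))
side0 (np.int64(132), array([ 20.3, -54.9]))
s7s (np.int64(134), array([ 50.4, -54.9]))
s8s (np.int64(134), array([  0.9, -55. ]))
```

The gate is shut (0 ± 1 mm), both bearings are in the well and the large one is still on the floor. Handing in.

```bash
python3 -c "
from h import *; print(ctrl.sign_off())"
```

```text
the job is handed in; nothing more can be done
None
```

I handed the job in at about 42 s of the 61 s allowed: both small bearings lie flat in the well, the gate is shut to about 1 mm, and the large bearing is still on the sorting floor; the sign-off gave no verdict.

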